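# Prop up the folding last stand

### The job

Pick the one rubber pad that fits the round socket of the folding last stand (the large one will not go in, the small one would rattle about) and seat it fully down in the socket. Then flip the stand's kickstand down past its centre so that it snaps to its stop, and push the leaning post upright until the kickstand's foot bears on the pad; the post tips back by itself, so finish while still holding it upright with the gripper's fingers, letting nothing go. Leave the other two pads and the rest of the bench where they are.

Things in the scene. Friction and masses are not known exactly. Their poses are not given: they have to be found in the camera images.
- stand: Fixed grey base of the folding last stand. Origin: bench level, under the middle of the post's hinge; z up. Plate 130 (x) x 100 (y) mm, 12 mm thick, with an arm to +y ending in a 75 mm square block, 12 mm high, that holds the socket. The hinge runs along the stand's x, 30 mm above the bench, between 46 mm high cheeks. The post leans to the stand's -y; the kickstand is on its +y side.
- socket (a point): Centre of the floor of the round socket in the stand's block, 4 mm above the bench, at (17, 115) mm in the stand's x, y; same axes as the stand. Bore 39 mm, 8 mm deep, mouth chamfered by 2 mm, block's top 12 mm above the bench.
- post: Steel post, 28 (x) x 22 (y) mm, with a hub on top. Origin on the hinge axis; x along the hinge, z up the post. Hub 34 mm wide, 145 to 189 mm above the hinge. Starts on a stop, leaning 0.25 rad to the stand's -y; a spring always tips it that way (about 4 to 6 N at the hub). Upright, with the kickstand down, its foot stands on the seated pad and stops it there; else it goes 0.35 rad past upright.
- hub (a point): Centre of the hub on the post, 167 mm up the post from the hinge; axes of the post. The hub is a 34 mm wide upright cylinder, 44 mm tall, with this point in its middle.
- kickstand (a joint): Angle of the kickstand on the post, rad: 0 stowed (leg points to the stand's -x and 15 degrees up), grows as it swings down, 2.0 at its stop (10 degrees past straight down). An over-centre spring holds it at either end: about 2 N pressed down on the foot moves it; past 0.85 it snaps down by itself. It turns about the post's y axis through point pivot. Stowed, it can be pressed down from above.
- pivot (a point): Point on the kickstand's axis, on the post's +y side: (0, 25, 103.5) mm in the post's frame; axes of the post. The axis is the post's y.
- foot (a point): Centre of the ball foot (22 mm wide) at the end of the kickstand's straight leg, a 14 mm round rod. It is 100 mm from the kickstand's axis and, along that axis, 90 mm to +y of point pivot (the leg splays outward). With the post upright and the kickstand down it is over the socket, 35 mm above the bench. Its axes turn with the leg.
- pad_mid: The pad that fits: round black rubber pad, 36 mm in diameter, 20 mm tall, edges chamfered by 2 mm, 35 g or so, standing on the bench. Origin: centre of its underside, z up. Seated, its top stands 12 mm above the block.
- pad_small: Look-alike pad, 28 mm in diameter, 20 mm tall; origin at the centre of its underside. Leave it.
- pad_large: Look-alike pad, 45 mm in diameter, 20 mm tall; origin at the centre of its underside. Leave it.
- hammer: Hammer lying on the bench, 260 mm long; bystander.
- tin: Flat steel polish tin, 72 mm in diameter, 35 mm tall; bystander.
- spool: Black thread spool, 36 mm in diameter, 52 mm tall; bystander.
- jar: White jar, 64 mm in diameter, 90 mm tall; bystander.
- brush: Brush lying on the bench, 180 mm long; bystander.
- cup: White cup, 66 mm in diameter, 70 mm tall; bystander.
- screwdriver: Screwdriver lying on the bench, 180 mm long; bystander.

How it is judged:
On the way, in this order (a step that is already met when the one before it is completed fails the run):
1. the 36 mm pad sits fully down in the socket, let go (horizontal distance between pad_mid and socket below 0.004 m and z of pad_mid in the frame of socket below 0.003 m and angle between pad_mid's own z axis and vertical below 0.08 rad and contact force between the fingers and pad_mid below 0.1 N), for 0.2 s.
2. the kickstand is down at its stop while the post still leans (value of joint kickstand above 1.9 rad and angle between post's own z axis and vertical above 0.12 rad), for 0.2 s.
3. the post is upright, held by the fingers, with the foot bearing on the pad (angle between post's own z axis and vertical below 0.07 rad and contact force between the fingers and post above 0.8 N and contact force between pad_mid and post above 0.5 N), for 0.3 s.
At the end, for the whole second after the job is handed in: The 36 mm pad is in the socket (4 mm sideways, 3 mm up, level), the kickstand is down (over 1.9 rad), the post is still and within 0.07 rad of upright, the fingers press on it with over 0.8 N and the foot bears on the pad with over 0.5 N, through the last second (all of step 3 and horizontal distance between pad_mid and socket below 0.004 m and z of pad_mid in the frame of socket below 0.003 m and angle between pad_mid's own z axis and vertical below 0.08 rad and value of joint kickstand above 1.9 rad and angular speed of post below 0.1 rad/s); the arm keeps its last pose, push and grip.
It fails at once if another pad is shifted by more than 40 mm (distance of any of pad_small, pad_large from where it was at the start of the episode above 0.04 m).
It fails at once if something else on the bench is shifted by more than 40 mm (distance of any of hammer, tin, spool, jar, brush, cup, screwdriver from where it was at the start of the episode above 0.04 m).
It also fails if it takes over 59 s, if anything falls off the work surface, if the arm or the gripper's body presses on something with over 40 N, if the wrist force passes 120 N, or if a joint passes its speed limit or range.

### The arm

A 6-joint arm with a two-finger parallel gripper is mounted at the origin on the work surface. World frame = base frame: x ahead of the robot, y to its left, z up, the work surface at z = 0. Lengths are in m, angles in rad, forces in N, time in s.
With the tool pointing down it reaches from about 0.425 to 0.925 m from the base axis. Payload 12.5 kg.
Tool frame: the origin (TCP) lies on the centre line of the jaws, within the pads' length; the fingertips stand 19 mm ahead of it and the grasp point (between the pads) is the TCP (tip_extent is the distance from the TCP to the fingertips, in m); z points along the fingers, y is the direction in which the jaws open and shut (so a half turn about z gives the same grasp; the last joint's range is limited). The gripper opens to 85 mm and grips with 20 to 120 N. Pads are 22 mm wide; open, the fingers measure 114 mm over their backs; the gripper's body (76 mm by 85 mm) begins 54 mm behind the grasp point. The pads swing forward as they close: fully open they stand 13 mm farther back than shut.
Start: joints at [1.231, 0.491, 1.559, -0, 1.092, -0.106], TCP at [0.145, 0.608, 0.25] pointing down, gripper open.
Joint ranges: [-3.1, 3.1], [-0.84, 2.19], [0.05, 2.79], [-1.13, 4.28], [0.06, 2.93], [-2.69, 2.69]. Speed limits (rad/s): [2.22, 2.22, 2.79, 3.14, 3.14, 3.14].

### API

Orientations are given as a rotation vector (axis times angle).
In Python, from cell import reach, servo_line, goto_joints, set_gripper, wait, inverse_kinematics, get_state, snapshot, camera_params, Unreachable, close_job, tip_extent gives the robot as it stands. Calls block until the motion is done:
- reach(position, orientation): joint-space move of the TCP to a pose.
- servo_line(position, rotation=None, speed=0.15, contact_N=None): straight line of the TCP; rotation=None keeps the orientation; speed is the mean speed in m/s. With contact_N (N) it stops when the force on the tool has changed by that much, and returns True; else False.
- goto_joints(angles): joint-space move.
- set_gripper(opening, strength=None): finger opening in m; strength is the grip in N (None keeps the last); returns when the fingers have stopped.
- wait(seconds).
- inverse_kinematics(position, orientation): joint angles nearest the present ones, or None.
- get_state(): the state.
- snapshot(name): name is "side" or "top" or "wrist"; returns the picture (480x640x3 uint8, blue, green, red); there is no depth.
- camera_params(name): a dict with "intrinsics" (3x3 intrinsics, pixels), "k1" (the pictures are not rectified: a ray, as slopes to the right and down, at radius r is drawn at 1 + k1 r^2 times it, then the intrinsics apply), "cam_to_world" (4x4, takes a point from camera to world coordinates). Camera axes: x right, y up, looking along -z (the intrinsics and any distortion apply to the point x, -y, -z); pixel columns grow to the right and rows downward; lengths in m; the calibration is good to about 2 mm. A picture is of the moment at which its call begins: read the wrist's pose just before it. camera_params takes no time and is no camera call; for the wrist camera it gives the pose at the moment of the call.
A pose or a line that the arm cannot do raises Unreachable and nothing moves.
- close_job(): hands the job in, once; it reports no verdict.
The state is a dict: "time_s": time; "joint_pos": joint angles; "joint_vel": joint speeds; "joint_efforts": joint torques, N m; "tool_pos": TCP position; "eef_rot": TCP orientation; "force": force on the tool from outside, world axes, zero at the start; "torque": the same for the moment, N m; "gripper_width": finger opening in m.
Only numpy, scipy, OpenCV 4.12 (cv2) and the standard library are available. Lean on these libraries where they do the work, as an engineer would, in place of code of your own. Each camera call takes 0.05 s, during which the arm holds its last target.

## Working session

There is one attempt and no reset: what is moved stays moved. The work goes in short steps, each a Python script; the robot and the scene stay as the last script left them, time stands still between calls to the robot, and variables do not carry over. Pictures are saved under pics/ and viewed, and the job is handed in when it is done.

```bash
ls; mkdir -p pics
python3 - <<'E'
from cell import *
import cv2
for n in ("side","top","wrist"):
    p=camera_params(n); print(n,p)
    cv2.imwrite(f"pics/{n}0.png",snapshot(n))
print(get_state(), tip_extent)
E
```

```text
pics
side {'intrinsics': array([[466.39305615,   0.        , 322.42456602],
       [  0.        , 466.39305615, 245.25968297],
       [  0.        ,   0.        ,   1.        ]]), 'k1': -0.01817871633618462, 'cam_to_world': array([[ 0.7715277 ,  0.48752344, -0.40873697,  0.10162936],
       [-0.63594331,  0.57289882, -0.51707161, -0.5431051 ],
       [-0.0179196 ,  0.65886861,  0.75204458,  0.98547495],
       [ 0.        ,  0.        ,  0.        ,  1.        ]])}
top {'intrinsics': array([[541.48637191,   0.        , 324.55667438],
       [  0.        , 541.48637191, 237.75930359],
       [  0.        ,   0.        ,   1.        ]]), 'k1': -0.10258977896801547, 'cam_to_world': array([[ 0.00321712,  0.99050708, -0.13742408,  0.37694015],
       [-0.99997713,  0.00236902, -0.0063345 ,  0.04049325],
       [-0.0059488 ,  0.13744132,  0.99049205,  1.44267973],
       [ 0.        ,  0.        ,  0.        ,  1.        ]])}
wrist {'intrinsics': array([[377.91842878,   0.        , 321.86713154],
       [  0.        , 377.91842878, 242.26301569],
       [  0.        ,   0.        ,   1.   
[... 372 characters left out ...]
     1.00000000e+00]])}
{'time_s': 0.15, 'joint_pos': array([ 1.23136475e+00,  4.91436460e-01,  1.55931810e+00,  1.30974338e-06,
        1.09170261e+00, -1.05591567e-01]), 'joint_vel': array([-0.00047925, -0.00253761, -0.00267537,  0.00056329, -0.00166756,
        0.00097986]), 'joint_efforts': array([ 1.25932420e-03, -6.18705297e+01, -2.61693478e+01, -8.56126144e-05,
        3.16488113e-03,  6.62340923e-06]), 'tool_pos': array([0.14474368, 0.60785333, 0.24984945]), 'eef_rot': array([-3.66457245e-01, -3.11995287e+00,  1.32401429e-03]), 'force': array([-0.22155291, -0.04839073, -0.00273339]), 'torque': array([ 0.02998108, -0.00516834, -0.04131231]), 'gripper_width': 0.08539924570510432} 0.019
```

View pics/side0.png

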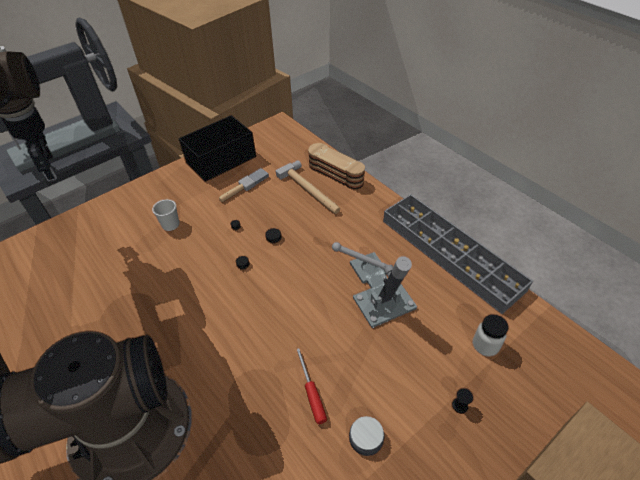

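View pics/top0.png

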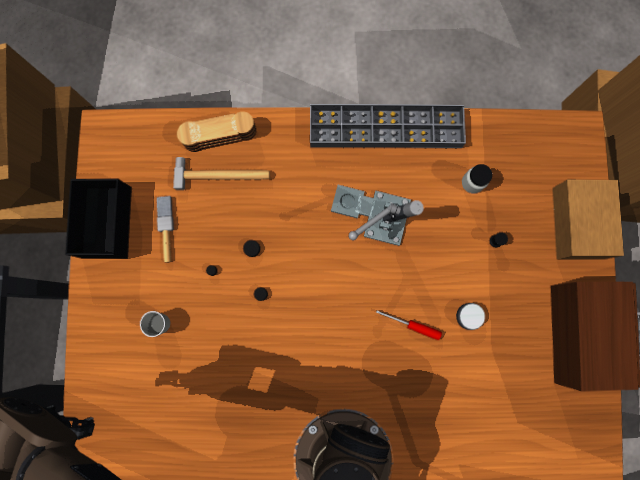

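View pics/wrist0.png

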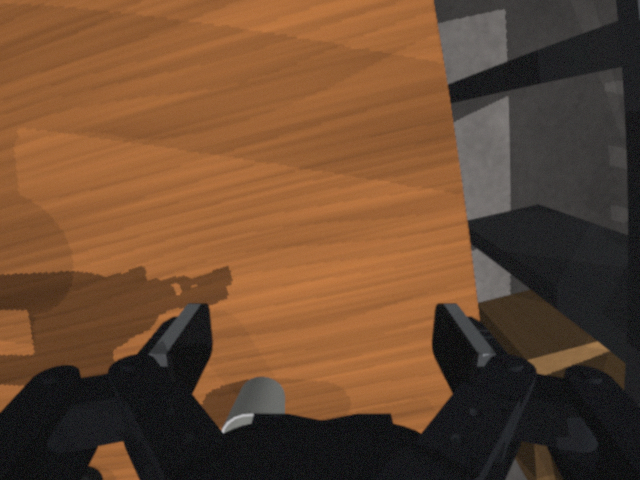

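The top picture shows three black pads at (252,248), (212,270) and (261,294). The stand is near (385,220) with its socket at about (348,200). The stowed foot is at (352,236) and the hub at (415,208). Next I'll measure these.

```bash
cat > h.py <<'E'
import numpy as np, cv2
from scipy.spatial.transform import Rotation as R
from cell import *
def ray(p,uv):
    K=p["intrinsics"];d=np.array([(uv[0]-K[0,2])/K[0,0],(uv[1]-K[1,2])/K[1,1]])
    u=cv2.undistortPoints(np.array([[uv]],float),K,np.array([p["k1"],0,0,0,0.]))[0,0]
    M=p["cam_to_world"];v=M[:3,:3]@np.array([u[0],-u[1],-1]);return M[:3,3],v/np.linalg.norm(v)
def onplane(p,uv,z):
    o,v=ray(p,uv);return o+v*(z-o[2])/v[2]
def tri(obs):
    A=np.zeros((3,3));b=np.zeros(3)
    for p,uv in obs:
        o,v=ray(p,uv);P=np.eye(3)-np.outer(v,v);A+=P;b+=P@o
    x=np.linalg.solve(A,b)
    return x,[np.linalg.norm((np.eye(3)-np.outer(v,v))@(x-o)) for o,v in (ray(*q) for q in obs)]
def proj(p,X):
    M=np.linalg.inv(p["cam_to_world"]);c=M[:3,:3]@X+M[:3,3];a=np.array([c[0],-c[1]])/-c[2]
    a=a*(1+p["k1"]*(a@a));K=p["intrinsics"];return np.array([K[0,0]*a[0]+K[0,2],K[1,1]*a[1]+K[1,2]])
def down(yaw):  # tool z down, tool y axis at world angle yaw
    y=np.array([np.cos(yaw),np.sin(yaw),0]);z=np.array([0,0,-1.]);x=np.cross(y,z)
    return R.from_matrix(np.column_stack([x,y,z])).as_rotvec()
def save(name,img): cv2.imwrite(f"pics/{name}.png",img)
E
python3 - <<'E'
from h import *
t=cv2.imread("pics/top0.png");s=cv2.imread("pics/side0.png");pt=camera_params("top");ps=camera_params("side")
for n,im,box,p in(("top",t,(195,230,285,310),pt),("side",s,(220,210,290,275),ps)):
    m=(im.max(2)<45).astype(np.uint8)
    nn,l,st,ce=cv2.connectedComponentsWithStats(m)
    for i in range(1,nn):
        c=ce[i]
        if box[0]<c[0]<box[2] and box[1]<c[1]<box[3] and st[i][4]>15: print(n,st[i],c,onplane(p,c,.01))
def crop(im,x0,y0,x1,y1,f): return cv2.resize(im[y0:y1,x0:x1],None,fx=f,fy=f,interpolation=cv2.INTER_CUBIC)
save("c1",crop(t,320,170,440,260,6)); save("c2",crop(s,320,230,430,335,5))
M=tri
for a,b in(((212,270),(236,225)),((252,248),(273,236)),((261,294),(242,263))): print(tri([(pt,a),(ps,b)]))
print("hub",tri([(pt,(415,208)),(ps,(402,265))]),"foot",tri([(pt,(352,236)),(ps,(338,247))]))
E
```

```text
top [244 241  16  16 206] [251.59223301 248.2815534 ] [0.54687153 0.24447604 0.01      ]
top [207 266  10  10  83] [211.61445783 270.26506024] [0.48752523 0.35041168 0.01      ]
top [255 288  13  13 130] [260.69230769 293.79230769] [0.42586181 0.21789871 0.01      ]
side [231 221   9   9  66] [235.25757576 224.72727273] [0.4891825  0.35318029 0.01      ]
side [266 229  15  14 170] [272.97058824 235.4       ] [0.54844185 0.24742702 0.01      ]
side [236 257  13  12 125] [242.112 262.424] [0.42693122 0.22083861 0.01      ]
(array([0.48857464, 0.34853441, 0.0127997 ]), [np.float64(0.000609824858467303), np.float64(0.0006098248584672966)])
(array([0.54675303, 0.2433822 , 0.01225287]), [np.float64(0.0006813358352191078), np.float64(0.0006813358352191798)])
(array([0.42490737, 0.21684483, 0.01300546]), [np.float64(0.00034089377752886116), np.float64(0.0003408937775287639)])
hub (array([ 0.61838579, -0.16151661,  0.20756276]), [np.float64(0.00035327879851866347), np.float64(0.00035327879851872375)]) foot (array([ 0.55851602, -0.01744632,  0.1833993 ]), [np.float64(0.0029360719884071245), np.float64(0.0029360719884069762)])
```

View pics/c1.png

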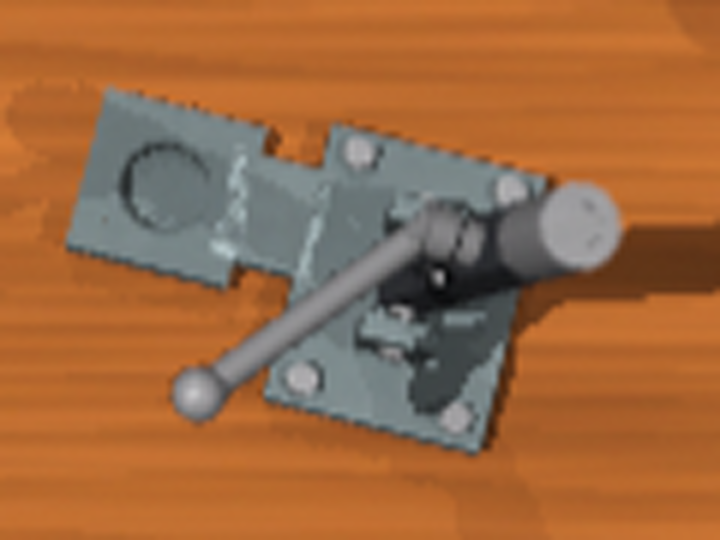

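View pics/c2.png

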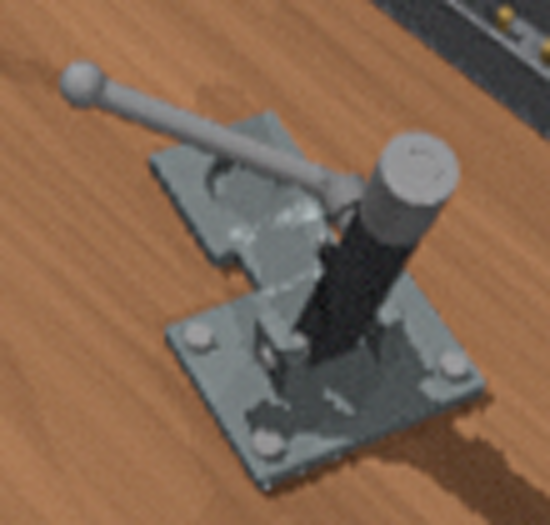

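By blob width (16, 13 and 10 px), the 36 mm pad is the one at (261,294), world about (0.426, 0.218). The stand's corners show up clearly in the crop. I'll get a rough stand pose, then take two wrist views each of the pad and the socket.

Run:
```python
from h import *
pt=camera_params("top")
img=[(105,90),(67,245),(228,288),(332,127),(548,178),(485,450),(268,400)]
S=np.array([(17+37.5,152.5),(17-37.5,152.5),(17-37.5,77.5),(65,50),(65,-50),(-65,-50),(-65,50)])/1000
W=np.array([onplane(pt,(a/6+320,b/6+170),.012)[:2] for a,b in img])
# rigid fit
a=S-S.mean(0);b=W-W.mean(0);H=a.T@b;U,_,V=np.linalg.svd(H);Rm=(U@V).T
t=W.mean(0)-Rm@S.mean(0);print(Rm,t,np.degrees(np.arctan2(Rm[1,0],Rm[0,0])),"res mm",1000*np.linalg.norm((S@Rm.T+t)-W,axis=1))
print("socket",Rm@[.017,.115]+t)
for P in((.426,.218),):
  for y in np.arange(-180,180,30):
    q=inverse_kinematics([P[0],P[1],.2],down(np.radians(y))); print(y,None if q is None else np.round(q,2))
```

```text
[[ 0.97039357  0.24152912]
 [-0.24152912  0.97039357]] [ 0.62994982 -0.12046047] -13.976808096545566 res mm [0.71390895 1.65952892 0.57315811 2.24829714 1.18495168 1.70765323
 1.18610349]
socket [ 0.67422236 -0.0129712 ]
-180 None
-150 None
-120 [ 0.33  0.35  1.97 -0.    0.82  2.43]
-90 [ 0.33  0.35  1.97 -0.    0.82  1.91]
-60 [ 0.33  0.35  1.97 -0.    0.82  1.38]
-30 [0.33 0.35 1.97 0.   0.82 0.86]
0 [ 0.33  0.35  1.97 -0.    0.82  0.33]
30 [ 0.33  0.35  1.97  0.    0.82 -0.19]
60 [ 0.33  0.35  1.97 -0.    0.82 -0.71]
90 [ 0.33  0.35  1.97 -0.    0.82 -1.24]
120 [ 0.33  0.35  1.97 -0.    0.82 -1.76]
150 [ 0.33  0.35  1.97  0.    0.82 -2.28]
```

The fit agrees with the given sizes within 2.3 mm, the yaw is -14°, and the foot prediction matches too. Now the wrist views.

Run:
```python
from h import *
import pickle
rv=down(np.radians(-14)); out={}
def shot(n,pos):
    reach(pos,rv); wait(.15); p=camera_params("wrist"); im=snapshot("wrist"); save(n,im); out[n]=p
    print(n,get_state()["tool_pos"],get_state()["time_s"])
shot("w1",[.45,.25,.17]); shot("w2",[.45,.19,.17])
shot("w3",[.674,.02,.30]); shot("w4",[.714,.005,.30])
pickle.dump(out,open("w.pkl","wb"))
for n,X in(("w1",(.426,.218,.01)),("w2",(.426,.218,.01)),("w3",(.674,-.013,.012)),("w4",(.674,-.013,.012))): print(proj(out[n],np.array(X)))
a=[cv2.imread(f"pics/{n}.png") for n in("w1","w2","w3","w4")]
save("wall",cv2.resize(np.vstack([np.hstack(a[:2]),np.hstack(a[2:])]),(800,600),interpolation=cv2.INTER_AREA))
```

```text
w1 [0.44979007 0.25060904 0.17007148] 2.0917
w2 [0.45005359 0.19073215 0.17003242] 2.6417
w3 [0.67358037 0.02093069 0.29974449] 4.025
w4 [0.71337378 0.00554519 0.30024257] 4.5167
[303.30319633 272.88690443]
[282.67175876 200.55541253]
[330.40193013 228.57915947]
[292.27508269 223.76702309]
```

View pics/wall.png

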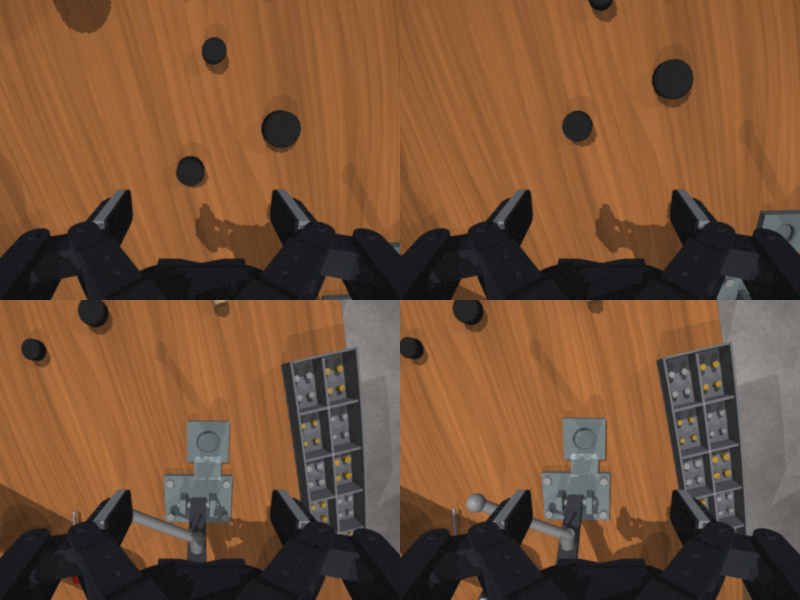

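The wrist pictures show the mid pad near full-resolution (304,273) in w1 and (283,200) in w2. The socket circle is near (332,228) in w3 and (294,222) in w4. I'll zoom in and measure.

Run:
```python
from h import *
import pickle
out=pickle.load(open("w.pkl","rb"))
obs=[]
for n,g in(("w1",(303,273)),("w2",(283,200))):
    im=cv2.imread(f"pics/{n}.png"); m=(im.max(2)<55).astype(np.uint8)
    nn,l,st,ce=cv2.connectedComponentsWithStats(m)
    i=min(range(1,nn),key=lambda i:np.hypot(*(ce[i]-g))if st[i][4]>300 else 1e9)
    c,_=cv2.findContours((l==i).astype(np.uint8),cv2.RETR_EXTERNAL,cv2.CHAIN_APPROX_NONE)
    print(n,st[i],ce[i],cv2.fitEllipse(c[0]), onplane(out[n],ce[i],.012)); obs.append((out[n],ce[i]))
print(tri(obs))
a=[]
for n,(x,y) in(("w3",(332,228)),("w4",(294,222))):
    im=cv2.imread(f"pics/{n}.png"); a.append(cv2.resize(im[y-40:y+40,x-40:x+40],(400,400),interpolation=cv2.INTER_CUBIC))
for n,(x,y) in(("w1",(303,273)),("w2",(283,200))):
    im=cv2.imread(f"pics/{n}.png"); a.append(cv2.resize(im[y-40:y+40,x-40:x+40],(200,200),interpolation=cv2.INTER_CUBIC))
save("soc",np.vstack([np.hstack(a[:2]),np.hstack([a[2],a[3],np.zeros((200,400,3),np.uint8)])]))
```

```text
w1 [ 283  250   43   48 1625] [304.37169231 273.43815385] ((304.36029052734375, 273.4446716308594), (42.95726013183594, 46.26799011230469), 4.1386566162109375) [0.42698766 0.21805599 0.012     ]
w2 [ 260  178   47   48 1768] [283.55938914 201.47171946] ((283.5401306152344, 201.47767639160156), (45.554344177246094, 47.587425231933594), 14.562719345092773) [0.42674854 0.21745209 0.012     ]
(array([0.42647438, 0.21705216, 0.00920516]), [np.float64(0.00012149824665131887), np.float64(0.00012149824665129267)])
```

View pics/soc.png

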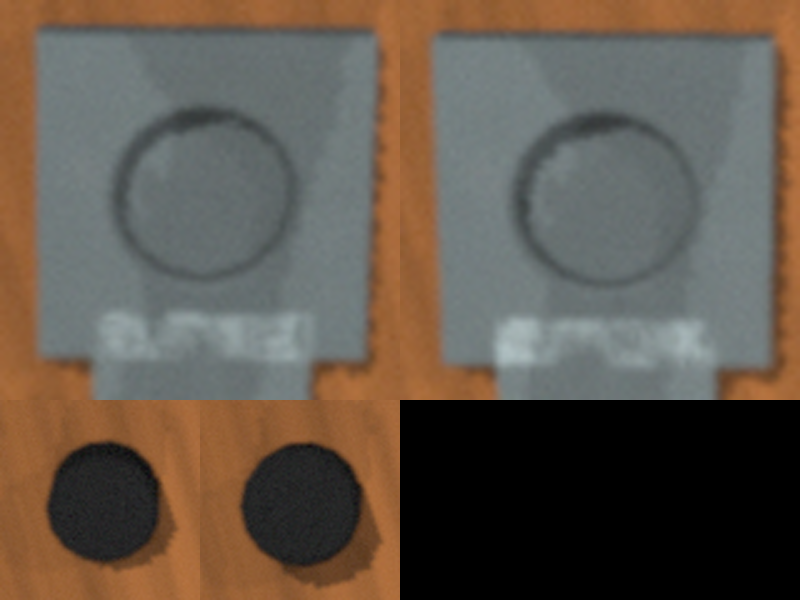

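Run:
```python
from h import *
import pickle
out=pickle.load(open("w.pkl","rb"))
P={"w3":((292,188),[(38,28),(376,30),(368,359),(38,358),(204,194)]),"w4":((254,182),[(34,38),(372,38),(370,366),(42,363),(206,199)])}
W={n:[(o[0]+a/5-.4,o[1]+b/5-.4) for a,b in l] for n,(o,l) in P.items()}
for i in range(5): print(tri([(out[n],W[n][i]) for n in W]), *[np.round(onplane(out[n],W[n][i],.012)[:2],4) for n in W])
for n in W:
    c=[onplane(out[n],w,.012)[:2] for w in W[n][:4]]
    print(n,"ctr",np.mean(c,0),"sizes",[round(float(np.linalg.norm(c[i]-c[(i+1)%4]))*1000,1) for i in range(4)], "dirs",np.degrees([np.arctan2(*(c[0]-c[1])[::-1]),np.arctan2(*(c[3]-c[2])[::-1]),np.arctan2(*(c[0]-c[3])[::-1])-np.pi/2]))
```

```text
(array([0.6497813 , 0.03282262, 0.00818404]), [np.float64(0.0004701972847037769), np.float64(0.000470197284703736)]) [0.6503 0.0338] [0.6503 0.0328]
(array([0.72186322, 0.01483517, 0.00910273]), [np.float64(0.0003640841293983754), np.float64(0.00036408412939834103)]) [0.7218 0.0157] [0.7218 0.0149]
(array([ 0.7039634 , -0.0560457 ,  0.01727912]), [np.float64(5.897499512735118e-05), np.float64(5.897499512737349e-05)]) [ 0.7042 -0.0579] [ 0.7036 -0.0578]
(array([ 0.63105052, -0.03915548,  0.01246109]), [np.float64(0.00021305363422002182), np.float64(0.00021305363422014298)]) [ 0.6309 -0.0395] [ 0.631  -0.0391]
(array([ 0.67660455, -0.01244433,  0.00591589]), [np.float64(0.0001383346958660693), np.float64(0.00013833469586601007)]) [ 0.6768 -0.0111] [ 0.6774 -0.0111]
w3 ctr [ 0.67678539 -0.01197638] sizes [73.7, 75.6, 75.5, 75.8] dirs [165.79761217 165.92977854 -14.84116646]
w4 ctr [ 0.67669423 -0.01230226] sizes [73.6, 74.9, 74.9, 74.4] dirs [165.97029002 165.54376203 -15.05191477]
```

The socket is at (0.6767, -0.0120) with yaw about -14.3°. The block sides measure 74–76 mm where 75 is expected, and the pad's mid height is 9 mm, so both are plausible. Next I'll straddle the pad, feel the bench, back up and grasp.

```bash
python3 - <<'E'
from h import *
rv=down(np.radians(-14.3)); x,y=.4265,.2172
reach([x,y,.12],rv); set_gripper(.050,20)
servo_line([x,y,.045],rv,speed=.15)
c=servo_line([x,y,.005],rv,speed=.03,contact_N=3); s=get_state(); z0=s["tool_pos"][2]; print("touch",c,s["tool_pos"],s["force"],s["gripper_width"])
servo_line([x,y,z0+.011],rv,speed=.1)
set_gripper(.030,30); wait(.1); s=get_state(); print("grip",s["gripper_width"],s["tool_pos"],s["time_s"])
p=camera_params("wrist");save("g1",snapshot("wrist"))
servo_line([x,y,.10],rv,speed=.15); s=get_state(); print(s["gripper_width"],s["force"],s["time_s"])
save("g2",snapshot("wrist")); save("g3",snapshot("side"))
E
python3 -c "
import cv2,numpy as np
a=cv2.imread('pics/g1.png');b=cv2.imread('pics/g2.png')
cv2.imwrite('pics/g12.png',cv2.resize(np.hstack([a,b]),(800,300)))"
```

```text
touch True [0.42643521 0.21717478 0.01601195] [-1.0474761  -1.45332233  8.74646001] 0.04989883419312407
grip 0.034215218122836774 [0.42645357 0.21720904 0.02691996] 8.6583
0.03422386472986672 [-0.09049292 -0.24626189 -1.19805799] 9.3417
```

View pics/g12.png

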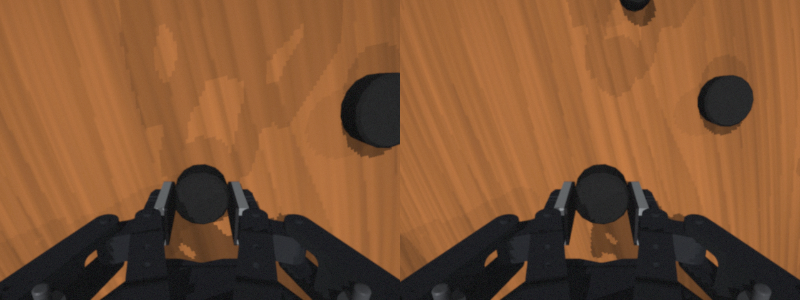

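The pad is held square between the fingers at about (323,310) in the full-size wrist frame. As a bias check, I'll compare where the wrist camera puts the held pad with the TCP.

Run:
```python
from h import *
g=cv2.imread("pics/g2.png"); save("g2c",cv2.resize(g[240:380,240:410],None,fx=4,fy=4,interpolation=cv2.INTER_CUBIC))
p=camera_params("wrist");s=get_state();print(s["tool_pos"]);print(onplane(p,(323,310),s["tool_pos"][2]-.007))
```

```text
[0.42609126 0.21703519 0.09895286]
[0.42753843 0.22235312 0.09195286]
```

View pics/g2c.png

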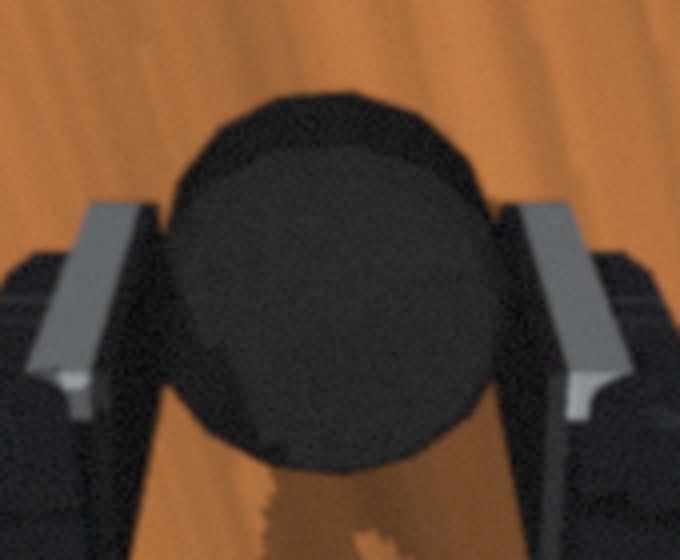

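Run:
```python
from h import *
p=camera_params("wrist");s=get_state()
d=onplane(p,(323.7,317),s["tool_pos"][2]-.007)-s["tool_pos"]
Rm=R.from_rotvec(s["eef_rot"]).as_matrix();print(d,"in tool mm",Rm.T@d*1000)
```

```text
[ 0.00098501  0.00241792 -0.007     ] in tool mm [2.59308357 0.36738858 6.99696655]
```

The held pad sits within about 2.5 mm of the TCP along the tool's x. Part of that is likely camera height error, so I'll shift by about 1 mm, which the chamfers cover, and insert with contact sensing.

Run:
```python
from h import *
rv=down(np.radians(-14.3)); x,y=.6765,-.0130
reach([.69,.09,.12],rv); servo_line([x,y,.08],rv,speed=.15); servo_line([x,y,.046],rv,speed=.1)
save("i0",snapshot("wrist"))
c=servo_line([x,y,.0312],rv,speed=.02,contact_N=6); s=get_state(); print(c,s["tool_pos"],s["force"],s["gripper_width"],s["time_s"])
save("i1",snapshot("wrist"));save("i2",snapshot("side"))
a=cv2.imread("pics/i2.png")[220:340,310:440]
save("i3",np.hstack([cv2.resize(snapshot("wrist")[200:380,200:450],(400,300)),cv2.resize(a,(325,300),interpolation=cv2.INTER_CUBIC)]))
```

```text
True [ 0.67630326 -0.01299125  0.03097697] [-1.21448194 -0.35246028  6.08074556] 0.03433587751856323 12.7583
```

View pics/i3.png

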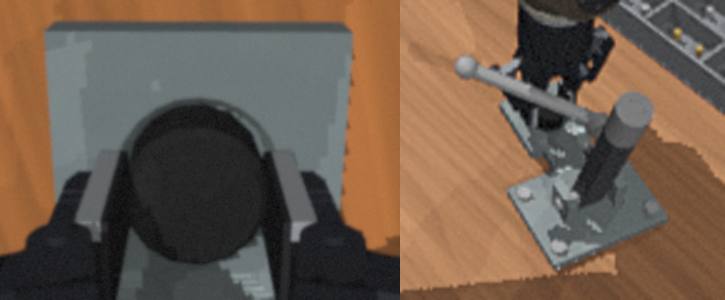

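Contact came at TCP z = 0.0310, exactly the seated height, and the pad is visible inside the rim. I'll release, press the top with shut fingers to confirm the height, and look.

Run:
```python
from h import *
rv=down(np.radians(-14.3)); x,y=.6765,-.0130
set_gripper(.055,20); servo_line([x,y,.08],rv,speed=.15); set_gripper(0,20)
c=servo_line([x,y,.036],rv,speed=.03,contact_N=8); s=get_state(); print(c,s["tool_pos"],s["force"],s["gripper_width"],s["time_s"])
reach([x+.01,y+.04,.17],rv); wait(.1)
p=camera_params("wrist"); im=snapshot("wrist"); save("v1",im)
c=proj(p,np.array([.6765,-.012,.024])); print(c); u,v=map(int,c)
save("v1c",cv2.resize(im[max(0,v-70):v+70,u-80:u+80],None,fx=5,fy=5,interpolation=cv2.INTER_CUBIC))
```

```text
True [ 0.67650304 -0.01301402  0.04309006] [-0.9856352  -0.30673169  5.89843145] -0.00021739906206040704 15.4083
[323.37317236 283.01888613]
```

View pics/v1c.png

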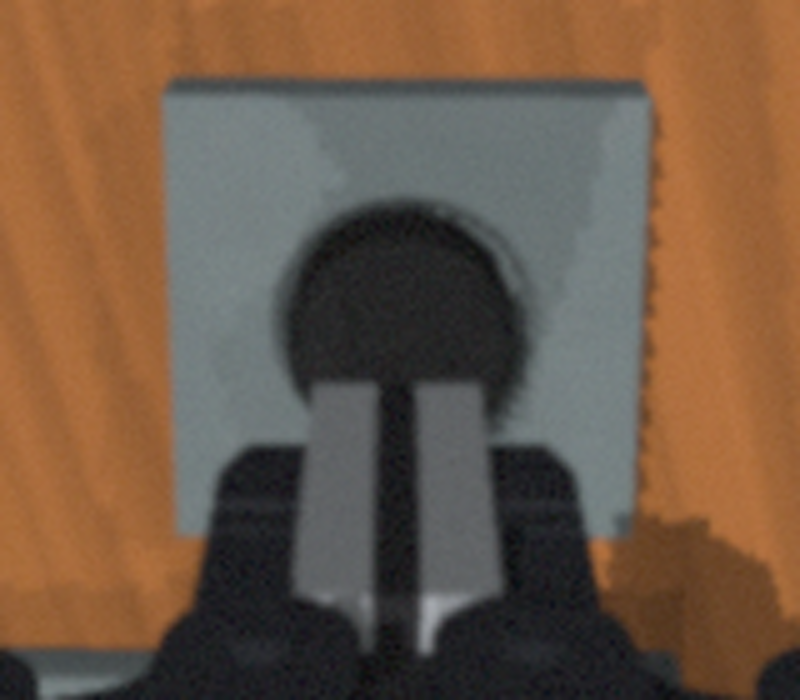

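The shut tips touched the pad's top at 0.0241 (expected 0.024), so the pad is seated and lies inside the rim. Now I'll press the kickstand foot down along its arc. Its position from two cameras (0.558, -0.017, 0.183) agrees with the geometry (0.557, -0.019, 0.184).

```bash
cat >> h.py <<'E'
YAW=np.radians(-14.3); O=np.array([.6314,-.1197,0.]); RS=R.from_euler("z",YAW).as_matrix()
def st(x,y,z): return O+RS@np.array([x,y,z])
def postpt(x,y,z,lean=.25):
    c,s=np.cos(lean),np.sin(lean); return st(x,y*c-z*s,.03+y*s+z*c)
def foot(a,lean=.25):
    e=np.radians(15)-a; return postpt(-.1*np.cos(e),.115,.1035+.1*np.sin(e),lean)
E
python3 - <<'E'
from h import *
rv=down(YAW); up=lambda h:np.array([0,0,h])
f0=foot(0); print(f0)
s=get_state()["tool_pos"]; servo_line([s[0],s[1],.26],rv,speed=.25)
reach(f0+up(.05),rv)
c=servo_line(f0+up(.015),rv,speed=.04,contact_N=1.0); s=get_state(); print("touch",c,s["tool_pos"],s["tool_pos"]-f0,s["force"],s["time_s"])
E
```

```text
[ 0.55741578 -0.01888702  0.18381119]
touch True [ 0.55712153 -0.01868605  0.2118546 ] [-0.00029425  0.00020097  0.02804341] [ 0.12035123 -0.77706545  0.73713982] 17.8583
```

The tips touched at the predicted height within 2 mm. Now I'll press along the arc.

Run:
```python
from h import *
rv=down(YAW); h=np.array([0,0,.0285])
for a in(.25,.5,.75,.95,1.1):
    servo_line(foot(a)+h,rv,speed=.08); s=get_state(); print(a,np.round(s["force"],2),s["time_s"])
wait(.3); save("k1",snapshot("side")); save("k2",snapshot("top"))
a=cv2.imread("pics/k1.png")[220:340,310:440];b=cv2.imread("pics/k2.png")[160:270,310:450]
save("k3",np.hstack([cv2.resize(a,(390,360),interpolation=2),cv2.resize(b,(400,360),interpolation=2)]))
```

```text
0.25 [-0.18  0.35  1.41] 18.325
0.5 [-0.02  1.3   0.07] 18.7833
0.75 [-0.28  0.53 -0.56] 19.2417
0.95 [0.18 0.08 0.29] 19.6417
1.1 [0.16 0.31 0.43] 19.975
```

View pics/k3.png

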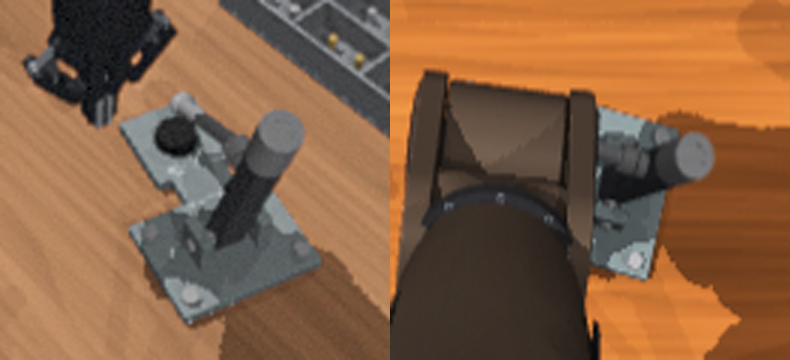

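The side view shows the leg down with its foot at about (371,254), near the pad. I'll check that against the angle of 2.0, then retract and move above the hub.

Run:
```python
from h import *
ps=camera_params("side")
for a in(1.7,1.9,2.0,2.1): print(a,proj(ps,foot(a)))
s=get_state()["tool_pos"]; rv=down(YAW)
servo_line([s[0],s[1],.30],rv,speed=.3); set_gripper(.085,80)
rv2=down(YAW+np.pi/2)
p=st(0,-.047,.32); print(p,inverse_kinematics(p,rv2)); reach(p,rv2); wait(.1)
k=snapshot("side"); save("l1",k); q=camera_params("wrist"); w=snapshot("wrist"); save("l2",w); t=snapshot("top");save("l3",t)
print("hubtop side",proj(ps,postpt(0,0,.189)),"top",proj(camera_params("top"),postpt(0,0,.189)),"wrist",proj(q,postpt(0,0,.189)),get_state()["time_s"],get_state()["gripper_width"])
save("l4",np.hstack([cv2.resize(k[200:340,310:450],(400,400),interpolation=2),cv2.resize(w,(400,400))]))
```

```text
1.7 [360.39226791 259.72287754]
1.9 [367.20663503 257.20017926]
2.0 [370.67468377 255.69257281]
2.1 [374.14731841 254.03697237]
[ 0.61979105 -0.16524374  0.32      ] [-0.36347041  0.45878786  1.42252224  0.          1.26028256 -1.68468465]
hubtop side [404.13096039 263.94983169] top [416.77983422 207.04953118] wrist [323.33763581 249.50468967] 23.775 0.0849089014539859
```

View pics/l4.png

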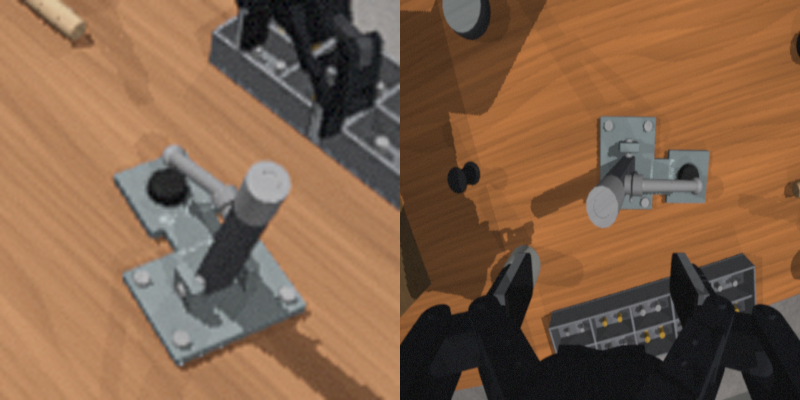

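The foot pixel matches kickstand angle 2.0, and the hub is where predicted in the wrist view at (323,246). I'll lower the open fingers astride the hub and push it up with the -y finger.

Run:
```python
from h import *
rv=down(YAW+np.pi/2); n=RS@np.array([0,1,0])
c=servo_line(st(0,-.047,.198),rv,speed=.12,contact_N=5); print("down",c,get_state()["tool_pos"])
if not c:
    f0=get_state()["force"]
    def rep(t):
        s=get_state(); d=RS.T@(s["tool_pos"]-O); print(t,"stand mm",np.round(d*1000,1),"F stand",np.round(RS.T@(s["force"]-f0),2),s["gripper_width"],s["time_s"])
    c=servo_line(st(0,.015,.198),rv,speed=.06,contact_N=20); rep(c)
    c=servo_line(st(0,.035,.198),rv,speed=.02,contact_N=7); rep(c)
    wait(.5); rep("hold")
    k=snapshot("side"); save("m1",k); w=snapshot("wrist"); save("m2",w)
    save("m4",np.hstack([cv2.resize(k[200:340,310:450],(400,400),interpolation=2),cv2.resize(w,(400,400))]))
```

```text
down False [ 0.62007628 -0.16534684  0.19875154]
False stand mm [  0.   14.7 197.9] F stand [ 0.43 -3.01  2.78] 0.08515421410938108 26.125
True stand mm [-1.000e-01  2.710e+01  1.979e+02] F stand [-0.5  -5.25  3.65] 0.08460907755783292 26.8
hold stand mm [ -0.   26.9 197.9] F stand [-0.53 -5.99  3.56] 0.08533085061315826 27.3
```

View pics/m4.png

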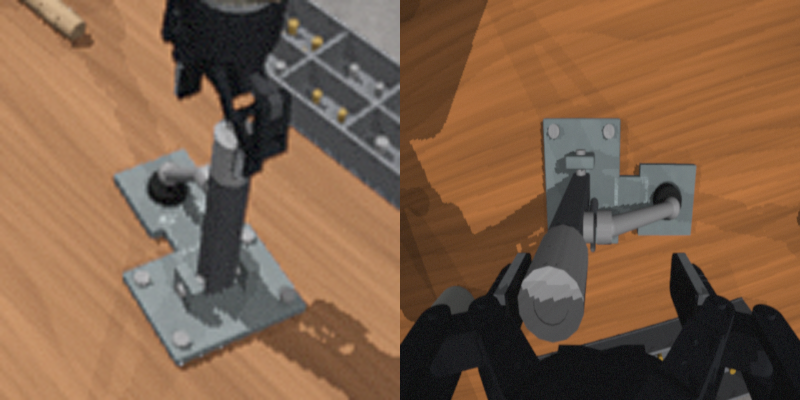

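The post looks upright at y = 27 mm (25.5 predicted) with the foot at the pad, but 6 N could be mostly spring. I'll push on in small steps, watching whether the force climbs.

Run:
```python
from h import *
rv=down(YAW+np.pi/2)
def rep(t):
    L=[]
    for _ in range(6): wait(.05); L.append(get_state()["force"])
    s=get_state(); d=RS.T@(s["tool_pos"]-O); F=RS.T@np.mean(L,0); print(t,"y mm",np.round(d*1000,2),"F",np.round(F,2),round(s["time_s"],2)); return F
F=rep("start")
for i in range(6):
    y=.0275+.001*i
    servo_line(st(0,y,.198),rv,speed=.01,contact_N=15)
    F=rep(y)
    if F[1]<-14: break
```

```text
start y mm [-4.0000e-02  2.6930e+01  1.9795e+02] F [ 0.07 -5.34  2.94] 27.7
0.0275 y mm [-4.0000e-02  2.7190e+01  1.9805e+02] F [-0.3  -7.8   3.35] 28.25
0.0285 y mm [-3.0000e-02  2.7600e+01  1.9804e+02] F [ -0.53 -11.43   3.35] 28.8
0.0295 y mm [ -0.    27.91 198.04] F [ -0.8  -15.75   3.87] 29.35
```

The force climbs steeply (5 to 16 N over 1 mm), so the foot is hard against the pad with the post upright. One last picture, then I'll hand in.

Run:
```python
from h import *
wait(.4); k=snapshot("side"); t=snapshot("top"); s=get_state(); print(RS.T@s["force"],np.abs(s["joint_vel"]).max(),s["time_s"])
ps=camera_params("side")
print("upright hubtop",proj(ps,postpt(0,0,.189,0)),"foot",proj(ps,foot(2.,0)))
save("n1",np.hstack([cv2.resize(k[200:340,310:450],(400,400),interpolation=2),cv2.resize(t,(400,300))[:,:].copy() if 0 else cv2.copyMakeBorder(cv2.resize(t,(400,300)),0,100,0,0,0)]))
```

```text
[ -1.13553946 -15.29093712   3.40225023] 0.0013253736070696599 29.85
upright hubtop [393.00965896 247.1773857 ] foot [369.13911058 261.3576377 ]
```

View pics/n1.png

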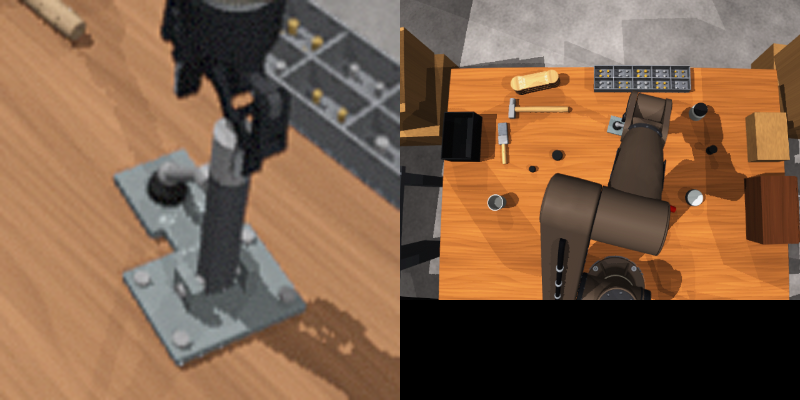

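The side view shows the hub top at about (390,246) where upright predicts (393,247), and the foot at (369,260) on the pad where (369,261) is predicted. In the top view the two other pads and the bystanders in view look unmoved.

```bash
python3 -c "
from cell import *
print(close_job())"
```

```text
the job is handed in; nothing more can be done
None
```

I seated the 36 mm pad in the socket, flipped the kickstand down, pushed the post upright and handed the job in at about 30 s, with the finger still holding the post. No verdict is reported, so what follows is from my own last checks.

- **Pad:** shut fingertips touched its top at 24.1 mm above the bench (24 mm expected), and it lies inside the socket's rim. The wrist camera put the held pad about 2.6 mm off the TCP along the tool; I split the difference, and it went in without catching.
- **Kickstand:** pressed down along its arc until it snapped. The foot showed at (371,254) in the side picture, where an angle of 2.0 predicts (370.7,255.7).
- **Post:** the last push rose from 5 to about 15 N over 1 mm, so the foot bears hard on the pad. The hub top showed about 3 px from its upright position and the foot within 1 px. The arm was still.
- **Bench:** the two other pads and the bystanders I could see in the last top view had not visibly moved. The arm hid most of the screwdriver, and I did not measure any of them.
- **Disagreement:** the top and wrist cameras differed by 2.5 mm on the socket, within the stated calibration. I mostly used the wrist value.

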